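# Unlock the rotary board fixture and hold its index plunger out

### The job

Free the rotary board fixture for its next station: pick up the short mallet and use it, not the gripper, to knock the fixture's sprung lock peg fully down, then set the mallet gently back on the bench, clear of the fixture. Then take the index plunger by its upright handle, pull it fully back so that its tip is well clear of the notch in the index plate, and finish while still holding it there. Leave the other things on the bench where they are.

Things in the scene. Friction and masses are not known exactly. Their poses are not given: they have to be found in the camera images.
- fixture_ref (a point): Same point and axes as the fixture's origin. In them (mm): plunger axis along y = 0 at z = 78; the block's flat top at z = 62 covers x -35..45, y -85..20; on it two bearings, 36 wide about y = 0 and up to z = 94, stand at x -35..-20 and 30..45.
- handle (a point): Grip point of the plunger's black upright handle, a paddle 36 mm wide (fixture y), 14 thick (x), from z 68 to 124 mm, on the end of the plunger's 10 mm stem. With the plunger in, this point is at x -80, y 0, z 108 mm in the fixture frame: 25 mm above the stem's top, 16 below the paddle's top. 38 mm free to the rear bearing. Axes as the fixture's; pulling slides it along fixture -x.
- plunger (a joint): Travel of the sprung index plunger, m: 0 in (tip 10 mm deep in its notch), 0.020 fully back against its stop. The spring pulls it in with 7.5 N at 0 rising to 13.5 N at 0.020, and it shoots home when let go. While the lock peg is up, the peg's catch bar stands behind the plunger's collar and stops it after 2 to 5 mm; do not force it.
- peg_top (a point): Centre of the flat top of the steel lock peg (head 18 mm across) on the block's top, at x 5, y -55 mm in the fixture frame. Up, it is 76 mm above the bench (14 above the block), fully down 64 mm. A flat steel catch bar, its top 4 mm lower, runs from the peg along +y to beneath the plunger and moves with it.
- peg (a joint): How far the lock peg is down, m: 0 up, 0.012 fully down at its stop. It takes 9 to 11 N of push, and friction keeps it where it is left. It starts 0 to 3 mm down.
- mallet_center (a point): Centre of the head of the short mallet, 0.4 kg (+-20 %), standing on one face of its head: upright cylinder 36 mm across, 64 high, pale plastic faces top and bottom; this point is 32 mm up. A level black handle, 20 mm wide, 24 high, runs along this point's -x and ends 126 mm from this point; z up. The head may be gripped from above.
- mallet: The same mallet: origin at the centre of the lower face of its head, same axes.
- fixture: Rotary board fixture, fixed to the bench: aluminium base plate 290 x 180 x 12 mm, on it a grey block with the plunger's two bearings and, beyond, a notched index plate 170 mm across (centre x = 145 mm) carrying a green circuit board, parts up to 110 mm high. Origin on the bench under the block; z up, +x from the handle to the index plate (away from the robot, turned up to 0.35 rad).
- screwdriver: Bystander: screwdriver lying on the bench to the right. Do not disturb.
- brush: Bystander: small brush lying on the bench between the robot and the fixture, under 40 mm high. Do not disturb.
- tape: Bystander: roll of yellow tape lying flat, 100 mm across, 20 mm high. Do not disturb.
- loose_board: Bystander: loose green circuit board, 100 x 75 mm, 4 mm thick, flat on the bench. Do not disturb.
- tray: Bystander: open blue tray of small brass parts, 130 x 90 x 30 mm. Do not disturb.
- bottle: Bystander: closed white bottle, 48 mm across, 120 mm high, standing. Do not disturb.
- heatsink: Bystander: finned aluminium heat sink, 50 x 50 x 30 mm. Do not disturb.
Not all that is in view belongs to the job. What is meant by the mallet is not orange, pink or red, and is the smaller of those in its own colour.

How it is judged:
By the outcome, as a careful person would: the job done as asked, in the order asked, and still so for the second after the job is handed in, while the arm keeps its last pose, push and grip.
It also fails if it takes over 46 s, if anything falls off the work surface, if the arm or the gripper's body presses on something with over 40 N, if the wrist force passes 120 N, or if a joint passes its speed limit or range.

### The arm

A 6-joint arm with a two-finger parallel gripper is mounted at the origin on the work surface. World frame = base frame: x ahead of the robot, y to its left, z up, the work surface at z = 0. Lengths are in m, angles in rad, forces in N, time in s.
With the tool pointing down it reaches from about 0.35 to 0.875 m from the base axis. Payload 4.2 kg.
Tool frame: the origin (TCP) lies midway between the tips of the shut fingers; the grasp point (between the pads) lies 19 mm behind it; z points along the fingers, y is the direction in which the jaws open and shut (so a half turn about z gives the same grasp; the last joint's range is limited). The gripper opens to 87 mm and grips with 3 to 60 N. Pads are 19 mm wide; open, the fingers measure 117 mm over their backs; the gripper's body (75 mm by 190 mm) begins 51 mm behind the grasp point.
Start: joints at [1.594, 0.385, 0.008, 0, -1.194, -0.259], TCP at [0.146, 0.608, 0.193] pointing down, gripper open.
Joint ranges: [-3.14, 3.14], [-1.21, 2.06], [-1.07, 1.41], [-3.16, 2.05], [-2.99, -0.16], [-3.1, 3.1]. Speed limits (rad/s): [2.79, 2.79, 3.14, 3.14, 3.14, 3.14].

### API

Orientations are given as a rotation vector (axis times angle).
In Python, from station import move_pose, line_to, goto_joints, set_gripper, hold, inverse_kinematics, capture, MotionError, hand_in, search_frame, current_clock, current_joint_positions, current_qd, current_joint_torque, current_position, current_tool_rot, current_contact_force, current_ft_torque, current_grip_width gives the robot as it stands. Calls block until the motion is done:
- move_pose(position, orientation): joint-space move of the TCP to a pose.
- line_to(position, rot=None, v=0.15, f_stop=None): straight line of the TCP; rot=None keeps the orientation; v is the mean speed in m/s. With f_stop (N) it stops when the force on the tool has changed by that much, and returns True; else False.
- goto_joints(angles): joint-space move.
- set_gripper(opening, grip_force=None): finger opening in m; grip_force is the grip in N (None keeps the last); returns when the fingers have stopped.
- hold(seconds).
- inverse_kinematics(position, orientation): joint angles nearest the present ones, or None.
- capture(name): name is "side" or "top" or "wrist"; returns a dict with "color" (400x640x3 uint8, red, green, blue), "fovy" (degrees; the focal length in pixels is half the picture's height over the tangent of half this angle, whatever the lens; pixels are square), "cx", "cy" (the principal point, pixels), "world_from_camera" (4x4, takes a point from camera to world coordinates); the wrist camera has in their place "hand_eye" (4x4, takes a point from camera to tool coordinates, whose origin is the TCP and whose axes are the flange's). Camera axes: x right, y down, z forward; pixel columns grow to the right and rows downward; lengths in m; the calibration is good to about 2 mm. The wrist camera is an equidistant fisheye: a pixel r from the principal point sees the ray r / f radians off the axis. A picture is of the moment at which its call begins: read the wrist's pose just before it. There is no depth.
A pose or a line that the arm cannot do raises MotionError and nothing moves.
- hand_in(): hands the job in, once; it reports no verdict.
Trained networks look in the newest picture that a camera, given by its name, has taken for a name from the list of things; names that differ only in an ending like _2 or _b are one class to them, and where a whole thing is asked for, a point or a joint stands for the part that bears it (a point fixed in the world has none). Each returns a list of dicts, best first, with "confidence" (0 to 1); they miss things now and then, are a little off and sometimes report something else, mostly with a low value. They report only what shows in the picture. A call takes as long as a camera call. They do not tell look-alikes from the thing itself.
- search_frame(camera, thing): "at" ([column, row] in pixels, amid what is visible of it).
Readings, each from a call of its own:
- current_clock(): time.
- current_joint_positions(): joint angles.
- current_qd(): joint speeds.
- current_joint_torque(): joint torques, N m.
- current_position(): TCP position.
- current_tool_rot(): TCP orientation.
- current_contact_force(): force on the tool from outside, world axes, zero at the start.
- current_ft_torque(): the same for the moment, N m.
- current_grip_width(): finger opening in m.
Only numpy, scipy, OpenCV 4.12 (cv2) and the standard library are available. Lean on these libraries where they do the work, as an engineer would, in place of code of your own. Each camera call takes 0.05 s, during which the arm holds its last target.

## Working session

There is one attempt and no reset: what is moved stays moved. The work goes in short steps, each a Python script; the robot and the scene stay as the last script left them, time stands still between calls to the robot, and variables do not carry over. Pictures are saved under pics/ and viewed, and the job is handed in when it is done.

```bash
mkdir -p pics; ls
python3 - <<'E'
from station import *
import cv2, numpy as np
print(current_clock())
for c in ["side","top","wrist"]:
    r=capture(c); cv2.imwrite(f"pics/{c}0.png",r["color"][:,:,::-1])
    print(c,r["fovy"],r["cx"],r["cy"]); print(np.round(r.get("world_from_camera",r.get("hand_eye")),3))
    for t in ["mallet","mallet_center","fixture","handle","peg_top","plunger"]:
        try: print(t,[(np.round(d["at"]),round(d["confidence"],2)) for d in search_frame(c,t)][:5])
        except Exception as e: print(t,e)
print(current_clock(), current_position(), current_tool_rot())
E
```

```text
pics
0.0
side 46.27507131411191 322.0530354518841 202.3808096137512
[[-0.957 -0.193  0.219  0.246]
 [-0.291  0.663 -0.689  0.892]
 [-0.012 -0.723 -0.691  1.1  ]
 [ 0.     0.     0.     1.   ]]
mallet [(array([417., 126.]), 0.88), (array([416., 188.]), 0.86), (array([328., 204.]), 0.79), (array([368., 179.]), 0.76), (array([374., 288.]), 0.76)]
mallet_center [(array([418., 125.]), 0.91), (array([373., 281.]), 0.9), (array([413., 184.]), 0.68), (array([365., 179.]), 0.58)]
fixture [(array([252., 268.]), 0.61)]
handle [(array([306., 256.]), 0.83), (array([280., 244.]), 0.33)]
peg_top [(array([283., 242.]), 0.6)]
plunger [(array([303., 257.]), 0.68)]
top 43.26210889509444 326.4902787662341 197.97658053926952
[[ 0.012 -0.992  0.125  0.31 ]
 [-1.    -0.012  0.003 -0.121]
 [-0.002 -0.125 -0.992  1.81 ]
 [ 0.     0.     0.     1.   ]]
mallet [(array([489., 251.]), 0.92), (array([386., 270.]), 0.9), (array([269., 250.]), 0.84), (array([387., 218.]), 0.68), (array([344., 190.]), 0.52)]
mallet_center [(array([494., 250.]), 0.87), (array([264., 252.]), 0.78), (array([388., 222.]), 0.71), (array([385., 272.]), 0.61), (array([341., 186.]), 0.61)]
fixture [(array([255., 149.]), 0.61)]
handle [(array([260., 187.]), 0.44), (array([221., 245.]), 0.42)]
peg_top []
plunger [(array([261., 186.]), 0.49)]
wrist 65.70646984690485 314.55211792544713 195.0923865454748
[[ 0.    -0.966 -0.26   0.07 ]
 [ 1.    -0.     0.001 -0.   ]
 [-0.001 -0.26   0.966 -0.192]
 [ 0.     0.     0.     1.   ]]
mallet [(array([600.,  20.]), 0.59)]
mallet_center []
fixture []
handle []
peg_top []
plunger []
1.05 [0.14597332 0.60768147 0.19285914] [-3.11976672e+00  3.69490545e-01  4.61402419e-06]
```

View pics/side0.png

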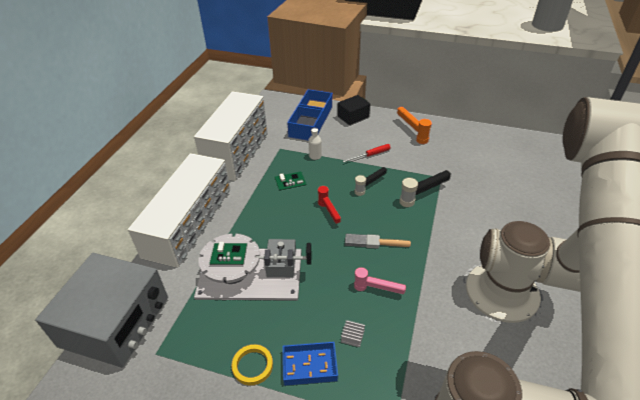

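View pics/top0.png

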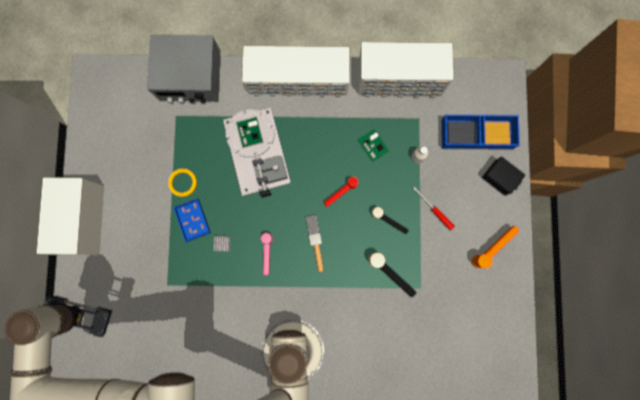

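View pics/wrist0.png

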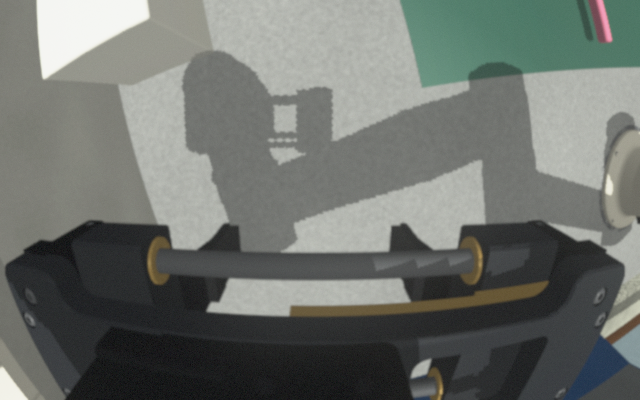

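Run:
```python
import cv2
a=cv2.imread("pics/side0.png")[80:340,180:480]; cv2.imwrite("pics/side0c.png",cv2.resize(a,None,fx=2.3,fy=2.3,interpolation=cv2.INTER_CUBIC))
a=cv2.imread("pics/top0.png")[90:300,190:530]; cv2.imwrite("pics/top0c.png",cv2.resize(a,None,fx=2.3,fy=2.3,interpolation=cv2.INTER_CUBIC))
```

```text
(no output)
```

View pics/side0c.png

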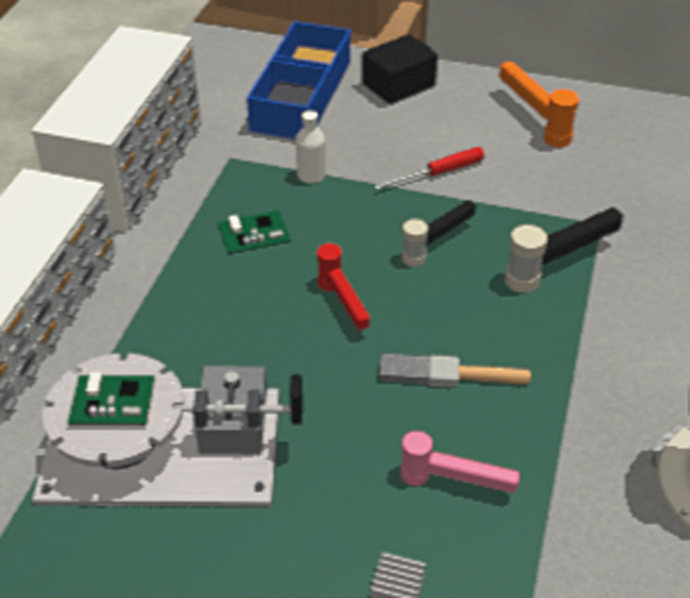

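View pics/top0c.png

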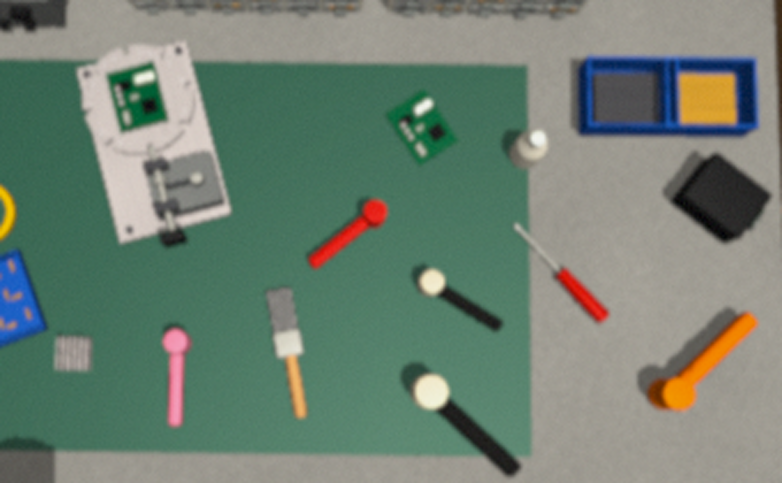

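Candidates for the mallet (top view pixels):
- orange (490,255)
- pink (266,240)
- red (352,183)
- large white/black (377,260)
- small white/black (377,212)

The description rules out orange, pink and red. The smaller of the white/black pair is at top (377,212), side (361,184), so I choose that one and will check it in a close crop.

```bash
cat > h.py <<'E'
from station import *
import cv2, numpy as np
from scipy.spatial.transform import Rotation as R
def ray(r,uv,T=None):
    f=200/np.tan(np.radians(r["fovy"])/2); d=np.array([(uv[0]-r["cx"])/f,(uv[1]-r["cy"])/f])
    if "hand_eye" in r:
        th=np.hypot(*d); s=np.sin(th)/max(th,1e-9); d=np.array([d[0]*s,d[1]*s,np.cos(th)]); W=T@r["hand_eye"]
    else: d=np.array([d[0],d[1],1.]); W=r["world_from_camera"]
    return W[:3,3], W[:3,:3]@d
def onz(r,uv,z,T=None):
    o,d=ray(r,uv,T); return o+d*(z-o[2])/d[2]
def proj(r,p,T=None):
    f=200/np.tan(np.radians(r["fovy"])/2)
    W=T@r["hand_eye"] if "hand_eye" in r else r["world_from_camera"]
    c=W[:3,:3].T@(np.asarray(p)-W[:3,3])
    if "hand_eye" in r:
        rr=np.hypot(c[0],c[1]); th=np.arctan2(rr,c[2]); k=f*th/max(rr,1e-9); return np.array([r["cx"]+c[0]*k,r["cy"]+c[1]*k])
    return np.array([r["cx"]+f*c[0]/c[2],r["cy"]+f*c[1]/c[2]])
def toolT():
    T=np.eye(4); T[:3,3]=current_position(); T[:3,:3]=R.from_rotvec(current_tool_rot()).as_matrix(); return T
def down(yaw): # tool z down; jaw axis (tool y) at angle yaw+90.. x axis at yaw
    x=np.array([np.cos(yaw),np.sin(yaw),0]); z=np.array([0,0,-1.]); y=np.cross(z,x)
    return R.from_matrix(np.stack([x,y,z],1)).as_rotvec()
E
python3 - <<'E'
from h import *
def crop(r,x0,y0,x1,y1,s,n):
    cv2.imwrite(n,cv2.resize(r["color"][y0:y1,x0:x1,::-1],None,fx=s,fy=s,interpolation=cv2.INTER_CUBIC))
s=capture("side");t=capture("top")
crop(t,360,195,420,245,10,"pics/tm.png"); crop(t,215,100,300,205,5.5,"pics/tf.png")
crop(s,340,150,400,200,10,"pics/sm.png"); crop(s,190,225,320,305,6,"pics/sf.png")
E
```

```text
(no output)
```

View pics/tm.png

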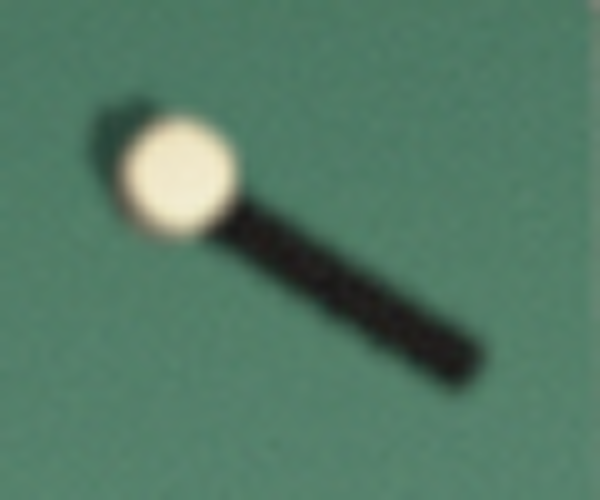

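View pics/tf.png

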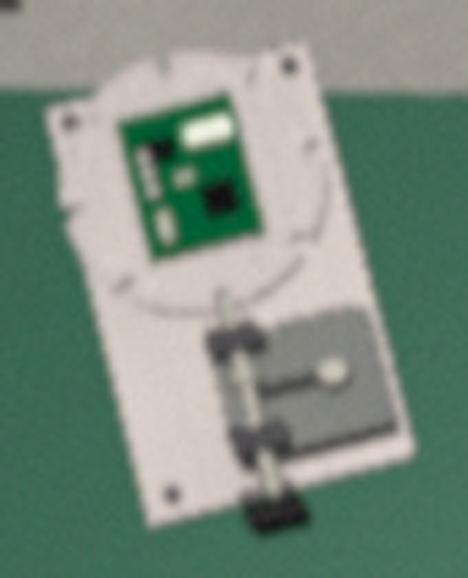

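View pics/sm.png

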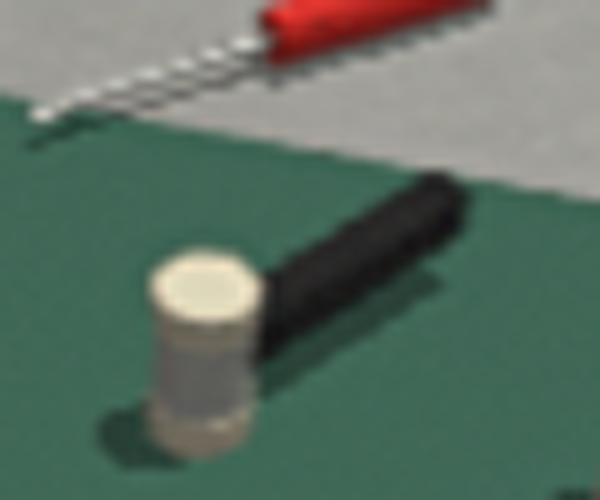

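View pics/sf.png

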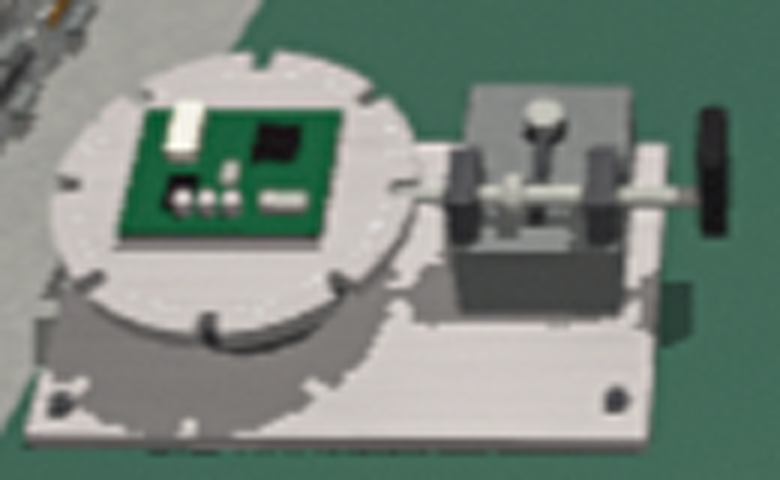

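Close crop: the chosen mallet has a pale head with its top face at top (377.6,212.1) and side (360.2,178.6), and its handle ends at top (406,231.6). It is the smaller of the two white/black ones. In the fixture crops I read the peg at top (275,167) and side (281,243), and the paddle top at top (265,192) and side (309,243). Next I fit the poses.

Run:
```python
from h import *
from scipy.optimize import least_squares
s=capture("side");t=capture("top")
a=onz(t,(377.6,212.1),.064);b=onz(s,(360.2,178.6),.064);e=onz(t,(405.7,231.2),.044)
print("mallet",a,b,"yaw handle",e, np.linalg.norm((e-a)[:2]),np.arctan2(*(a-e)[1::-1]))
P=[(t,(5,-55,75),275.1,167.1),(s,(5,-55,75),280.4,243.2),(t,(-80,0,124),264.6,192),(s,(-80,0,124),308.4,242.8),
(t,(-35,-85,62),286.8,176.9),(t,(45,-85,62),280.4,155.6),(s,(-35,-85,62),295,239.7),(s,(45,-85,62),268,239.3),(s,(-35,20,62),293.3,266.3),(s,(45,20,62),265.5,266.3)]
def res(q,o=None):
    c,si=np.cos(q[2]),np.sin(q[2]); out=[]
    for r,p,u,v in P:
        p=np.array(p)/1e3; w=[q[0]+c*p[0]-si*p[1],q[1]+si*p[0]+c*p[1],p[2]]
        out.append(proj(r,w)-(u,v))
    return np.ravel(out)
k=least_squares(res,[.55,.1,0.2],loss="soft_l1"); print(k.x); print(np.round(res(k.x).reshape(-1,2),1))
```

```text
mallet [ 0.4829362  -0.29320085  0.064     ] [ 0.48410729 -0.2894668   0.064     ] yaw handle [ 0.41895549 -0.39346253  0.044     ] 0.11893668536872788 1.0028057874658913
[0.6151739  0.11796087 0.29840007]
[[-0.2 -0.2]
 [ 0.3 -0. ]
 [-0.1  0.5]
 [ 0.6  3.3]
 [-0.3 -0.9]
 [-0.  -1. ]
 [ 0.  -1.4]
 [ 0.2 -0.7]
 [ 0.3 -0.1]
 [-0.3  0.1]]
```

Run:
```python
from h import *
m=np.array([.4835,-.2913]); 
for k in (0,np.pi):
    for n,p,y in (("pick",[*m,.02],1.0),("peg",[.636,.067,.085],1.869),("hand",[.539,.094,.09],.298),("hand2",[.519,.088,.09],.298)):
        q=inverse_kinematics(p,down(y+k)); print(n,k,None if q is None else np.round(q,2))
```

```text
pick 0 [-0.26  0.47 -0.36  0.   -0.75  2.83]
peg 0 [ 0.36  0.5  -0.1   0.   -0.98  3.08]
hand 0 [ 0.47  0.35 -0.33 -0.   -0.89  1.4 ]
hand2 0 [ 0.48  0.32 -0.38 -0.   -0.87  1.39]
pick 3.141592653589793 [-0.26  0.47 -0.36  0.   -0.75 -0.32]
peg 3.141592653589793 [ 0.36  0.5  -0.1   0.   -0.98 -0.06]
hand 3.141592653589793 [ 0.47  0.35 -0.33  0.   -0.89 -1.74]
hand2 3.141592653589793 [ 0.48  0.32 -0.38  0.   -0.87 -1.75]
```

Run:
```python
from h import *
import pickle
out={}
for n,p,y in (("f",[.58,.07,.27],1.869+np.pi),("m",[.4835,-.2913,.2],1.0+np.pi)):
    move_pose(p,down(y)); T=toolT(); r=capture("wrist"); out[n]=(r,T)
    cv2.imwrite(f"pics/w_{n}.png",r["color"][:,:,::-1])
    for t in ["mallet_center","mallet","peg_top","handle"]: print(n,t,[(np.round(d["at"]),round(d["confidence"],2)) for d in search_frame("wrist",t)][:3])
q=[.61517,.11796,.2984]; c,s=np.cos(q[2]),np.sin(q[2])
for p in [(5,-55,75),(-80,0,124),(-35,-85,62),(45,-85,62)]:
    p=np.array(p)/1e3; print(np.round(proj(*[out["f"][0]],[q[0]+c*p[0]-s*p[1],q[1]+s*p[0]+c*p[1],p[2]],out["f"][1])))
print(proj(out["m"][0],[.4835,-.2913,.064],out["m"][1]))
pickle.dump(out,open("w.pkl","wb")); print(current_clock())
```

```text
f mallet_center [(array([538.,  13.]), 0.83), (array([389.,  28.]), 0.64), (array([432., 220.]), 0.6)]
f mallet [(array([536.,   8.]), 0.88), (array([388.,  30.]), 0.77), (array([437., 220.]), 0.7)]
f peg_top [(array([275., 166.]), 0.84)]
f handle [(array([317., 198.]), 0.77)]
m mallet_center [(array([334., 287.]), 0.78), (array([445.,  87.]), 0.58), (array([318., 138.]), 0.56)]
m mallet [(array([445.,  86.]), 0.6), (array([333., 291.]), 0.6), (array([310., 140.]), 0.59)]
m peg_top []
m handle []
[273. 154.]
[342. 207.]
[304. 129.]
[243. 130.]
[314.4542963  178.68123193]
5.6333
```

View pics/w_f.png

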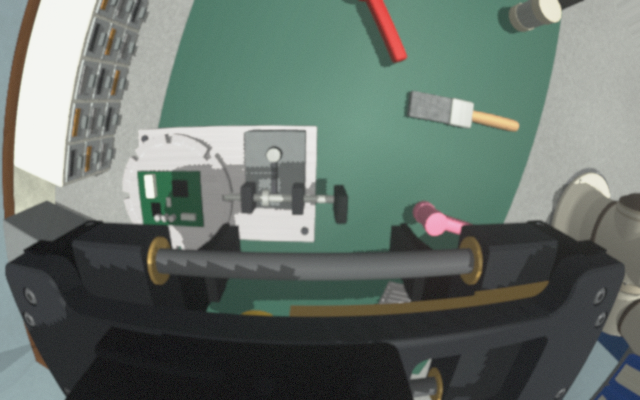

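View pics/w_m.png

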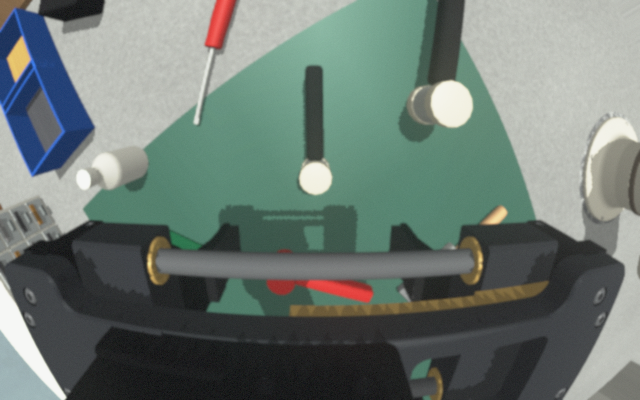

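The wrist view agrees with the fits:
- **Mallet:** top at (315.5,177), predicted (314,179).
- **Peg:** at (274,155), predicted (273,154).
- **Paddle:** at column 341, predicted 342.

Now picking up the mallet.

Run:
```python
from h import *
import pickle
o=pickle.load(open("w.pkl","rb")); r,T=o["m"]; a=onz(r,(315.3,177),.064,T); print("mallet",a, onz(r,(314,70),.044,T))
r2,T2=o["f"]; print("peg",onz(r2,(274,155),.075,T2))
m=(a[:2]+[.4835,-.2913])/2; print(m)
rot=down(1.0+np.pi)
set_gripper(.080,20)
line_to([*m,.09],rot,v=.2); print(line_to([*m,.018],v=.08,f_stop=8))
set_gripper(0.0,50); print(current_grip_width(),current_position(),current_contact_force())
line_to([*m,.05],v=.08); print(current_grip_width(),current_contact_force())
line_to([*m,.22],v=.25); print(current_grip_width(),current_contact_force(),current_position(),current_clock())
for c in ("side","wrist"):
    r=capture(c); cv2.imwrite(f"pics/g_{c}.png",r["color"][:,:,::-1])
```

```text
mallet [ 0.48172282 -0.29237658  0.064     ] [ 0.41951907 -0.39229968  0.044     ]
peg [0.63402436 0.0678556  0.075     ]
[ 0.48261141 -0.29183829]
False
0.03504671099086878 [ 0.48267616 -0.29191241  0.01802329] [-0.07365563  0.09753846  0.26335615]
0.03496745053634383 [-0.39059399 -0.25563547 -3.88785823]
0.03496937304050359 [ 0.25388082 -0.13707267 -3.6878301 ] [ 0.48132502 -0.29107165  0.21779734] 10.0583
```

View pics/g_side.png

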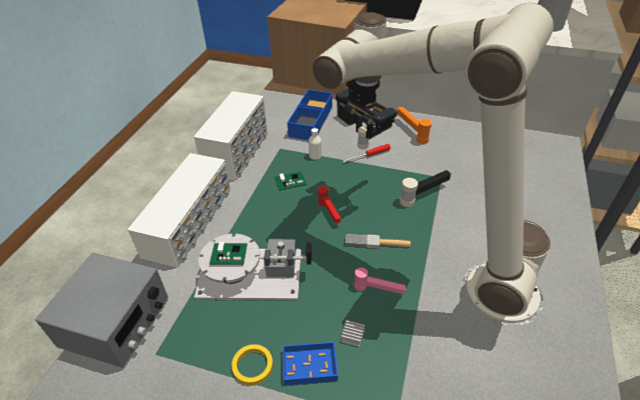

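View pics/g_wrist.png

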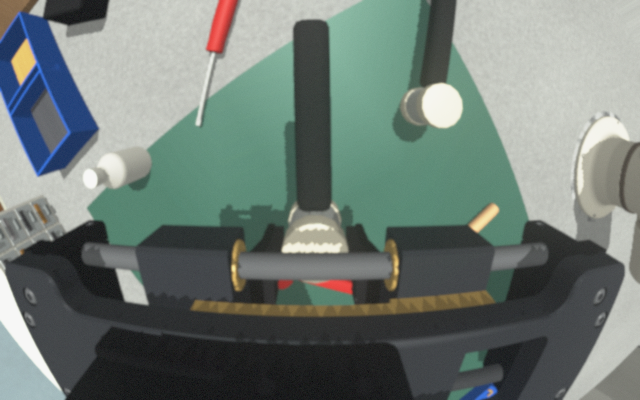

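Mallet held (3.7 N, width 35 mm, level). Now I take it to the peg with the handle along fixture -y.

Run:
```python
from h import *
p=[.6351,.0673]; rot=down(1.869+np.pi)
move_pose([*p,.2],rot); line_to([*p,.105],v=.15); hold(.2)
print(current_position(),current_contact_force(),current_grip_width())
T=toolT(); r=capture("wrist"); cv2.imwrite("pics/p_w.png",r["color"][:,:,::-1]); r=capture("side"); cv2.imwrite("pics/p_s.png",cv2.resize(r["color"][180:330,180:380,::-1],None,fx=4,fy=4,interpolation=cv2.INTER_CUBIC)); print(current_clock())
```

```text
[0.63584883 0.06747384 0.10636877] [ 0.46468779 -1.06768415 -3.99067909] 0.034801148507312356
12.6917
```

View pics/p_s.png

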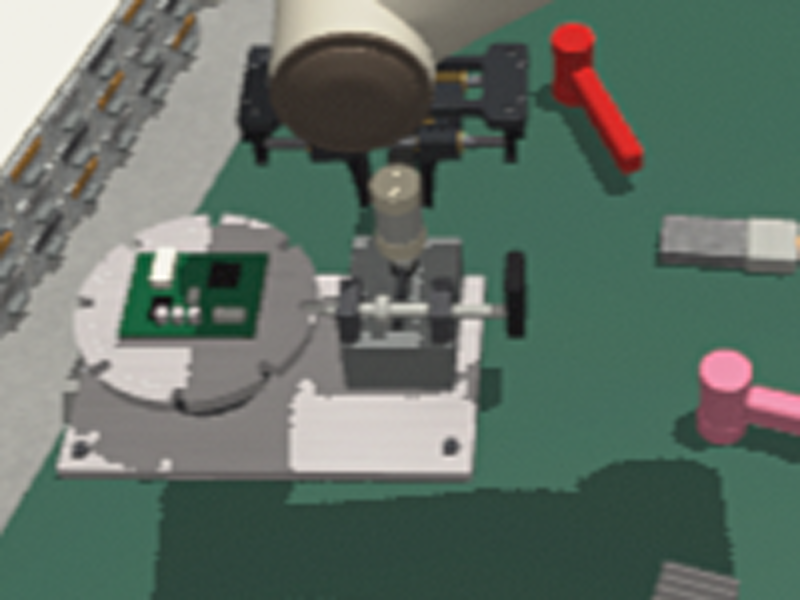

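View pics/p_w.png

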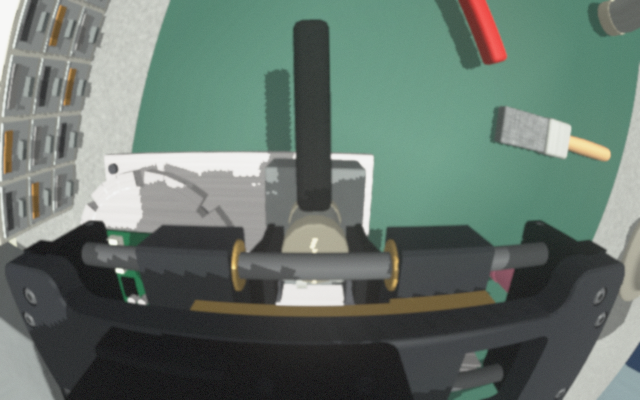

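The head stands over the peg, with side crop at about (400,235). Next I press down with a force watch.

Run:
```python
from h import *
p=[.6351,.0673]
for z,v,f in ((.0965,.05,6),(.080,.03,26)):
    print(line_to([*p,z],v=v,f_stop=f),current_position(),current_contact_force())
hold(.2); print(current_position(),current_contact_force(),current_grip_width(),current_clock())
```

```text
False [0.63452824 0.06715896 0.09566159] [-0.21708043 -0.07319494 -3.53877374]
False [0.63586843 0.06735535 0.08193839] [-2.62422561  0.7842521   6.35869404]
[0.6358853  0.06731675 0.08193065] [-2.84742446  1.05459681  5.45963461] 0.03452456290848022 13.9083
```

Run:
```python
from h import *
p=[.6351,.0673]
for z in (.078,.076,.074,.072):
    h=line_to([*p,z],v=.03,f_stop=18); hold(.15)
    f=current_contact_force(); print(h,z,current_position(),f,current_grip_width())
    if h or f[2]>18: break
print(current_clock())
```

```text
False 0.078 [0.63606938 0.06721955 0.08186578] [-4.18395261  0.45761101 12.97169842] 0.03470957258169671
False 0.076 [0.63624478 0.06704457 0.08173291] [-8.16341536  1.13109618 19.50086174] 0.03463157939224036
14.7083
```

The force rose to 23 N net with no further motion at z≈64 mm, so the peg is at its stop. Next I lift, check, and put the mallet back.

Run:
```python
from h import *
p=[.6351,.0673]
line_to([*p,.11],v=.1); line_to([*p,.2],v=.25); print(current_grip_width(),current_contact_force())
m=[.4826,-.2918]; rot=down(1.0+np.pi)
move_pose([*m,.2],rot)
T=None; r=capture("side"); cv2.imwrite("pics/q_s.png",cv2.resize(r["color"][180:330,180:380,::-1],None,fx=4,fy=4,interpolation=cv2.INTER_CUBIC))
line_to([*m,.04],v=.18); print(current_position())
print(line_to([*m,.014],v=.025,f_stop=3)); hold(.1); print(current_position(),current_contact_force(),current_clock())
```

```text
0.03499386275698755 [-0.26487417  0.29056349 -4.15432819]
[ 0.48377626 -0.29207473  0.04106379]
True
[ 0.48249646 -0.29160905  0.01794274] [0.217455   0.30226595 6.72954679] 19.1667
```

View pics/q_s.png

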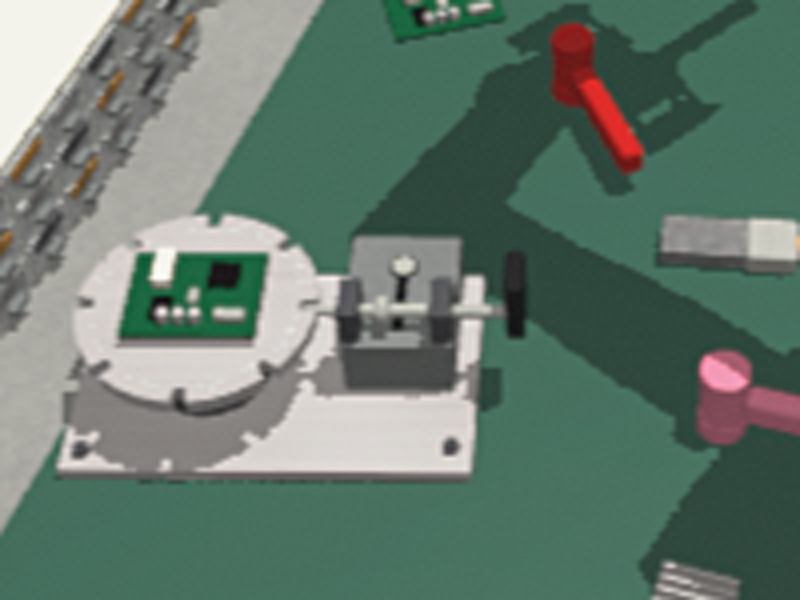

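Peg is down (crop (403,265), head low against the block) and the mallet is on the bench. I release it and go to the handle.

Run:
```python
from h import *
import pickle
m=[.4826,-.2918]
line_to([*m,.0175],v=.02); print(current_contact_force())
set_gripper(.060,20); hold(.1); line_to([*m,.12],v=.15); line_to([*m,.2],v=.3)
set_gripper(.040); 
g=[.5383,.0946]; move_pose([*g,.2],down(1.869+np.pi)); hold(.2)
T=toolT(); r=capture("wrist"); pickle.dump((r,T),open("w2.pkl","wb")); cv2.imwrite("pics/h_w.png",r["color"][:,:,::-1])
t=capture("top"); cv2.imwrite("pics/h_t.png",t["color"][:,:,::-1]); print(T[:3,3],current_grip_width(),current_clock())
q=[.6147,.1182,.2984]; c,s=np.cos(q[2]),np.sin(q[2])
for p in [(5,-55,64),(-87,-18,124),(-73,-18,124),(-87,18,124),(-35,-85,62)]:
    p=np.array(p)/1e3; print(np.round(proj(r,[q[0]+c*p[0]-s*p[1],q[1]+s*p[0]+c*p[1],p[2]],T),1))
```

```text
[-1.80005154  1.79081494  4.85828532]
[0.53844165 0.09363293 0.19998115] 0.040046633832417924 23.95
[235.1 130.9]
[321.8 174.6]
[306.  174.7]
[321.6 213.4]
[271.4 101.8]
```

View pics/h_w.png

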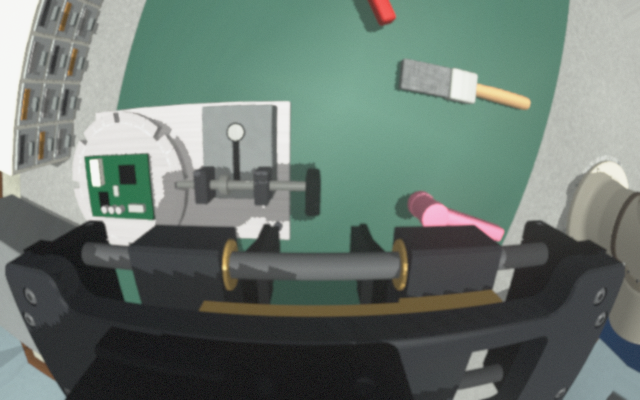

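View pics/h_t.png

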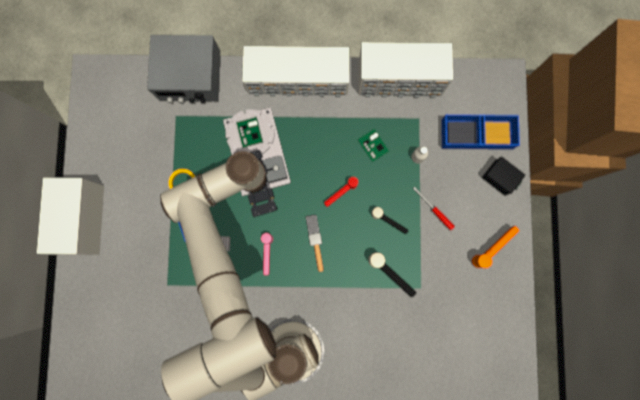

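The mallet stands back at top (377,212). In the wrist view the paddle spans columns 306–321 as predicted, and the peg is at (235,131). Descending, gripping and pulling.

Run:
```python
from h import *
g=np.array([.5383,.0946]); u=np.array([np.cos(.2984),np.sin(.2984)])
line_to([*g,.13],v=.15); print(line_to([*g,.0905],v=.06,f_stop=6),current_position(),current_contact_force())
set_gripper(0,60); hold(.15); p0=current_position(); print(current_grip_width(),p0,current_contact_force(),current_clock())
for d in (.010,.0205):
    h=line_to([*(g-u*d),.0905],v=.03,f_stop=30); hold(.15); p=current_position(); f=current_contact_force()
    print(h,d,"travel",(np.array(p0)-p)[:2]@u,"pull",f[:2]@u,f,current_grip_width())
print(current_clock())
```

```text
False [0.5386202  0.09469882 0.09067248] [0.0353439  0.95892012 0.70772288]
0.011970272227790167 [0.53996335 0.09523607 0.09092181] [ 4.95831268  0.72945606 -1.66871441] 26.1417
False 0.01 travel 0.007768978596227797 pull 9.635625142622722 [ 9.71573061  1.18796424 -6.57419999] 0.012246443175139562
False 0.0205 travel 0.016856757684246257 pull 12.696032298076778 [12.5794731   2.28738081 -9.41645077] 0.012660851000898555
27.425
```

The pull follows the spring curve (12.7 N at 16.9 mm), so I continue to the stop.

Run:
```python
from h import *
g=np.array([.5383,.0946]); u=np.array([np.cos(.2984),np.sin(.2984)]); p0=np.array([0.53996335,0.09523607])
for d in (.0225,.0245,.026,.0275):
    line_to([*(g-u*d),.0905],v=.03,f_stop=15); hold(.2); p=current_position(); f=current_contact_force()
    print(d,"travel",(p0-p[:2])@u,"pull",f[:2]@u,f,current_grip_width(),p[2])
    if f[:2]@u>19: break
r=capture("side"); cv2.imwrite("pics/z_s.png",cv2.resize(r["color"][180:330,180:380,::-1],None,fx=4,fy=4,interpolation=cv2.INTER_CUBIC))
r=capture("wrist"); cv2.imwrite("pics/z_w.png",r["color"][:,:,::-1]); print(current_clock())
r=capture("top"); cv2.imwrite("pics/z_t.png",r["color"][:,:,::-1])
```

```text
0.0225 travel 0.018597360417818298 pull 13.165863073063862 [13.37607954  1.29560954 -9.41348599] 0.011994289013603386 0.09104135215617082
0.0245 travel 0.019864712398198554 pull 14.6595916396343 [ 14.84650227   1.59591305 -11.7422644 ] 0.012499898881313245 0.09104959405869752
0.026 travel 0.019825366945496078 pull 17.87429718261093 [ 18.11122092   1.91653825 -12.29567448] 0.012202857190900467 0.09109593492214285
0.0275 travel 0.019815880232423692 pull 20.95805965109393 [ 21.13003777   2.59122789 -15.69657458] 0.012308025949405605 0.09112555930938776
29.325
```

View pics/z_s.png

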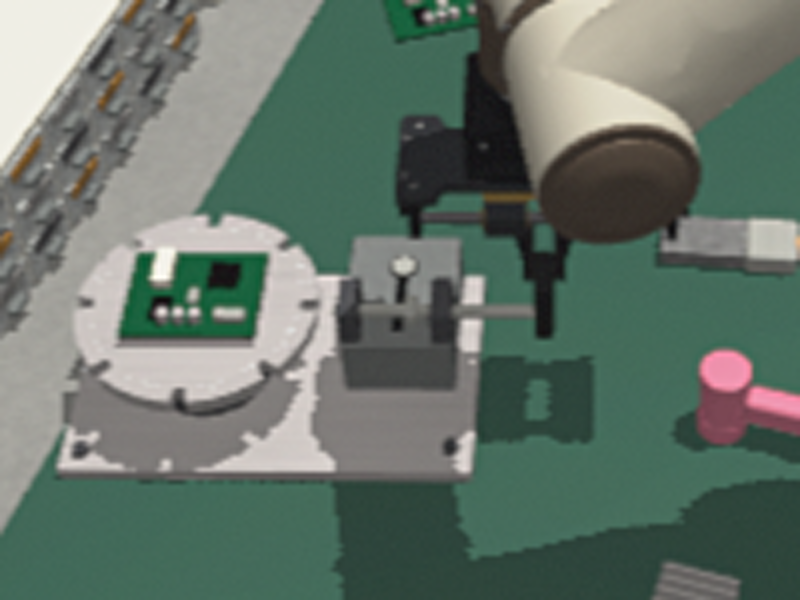

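View pics/z_w.png

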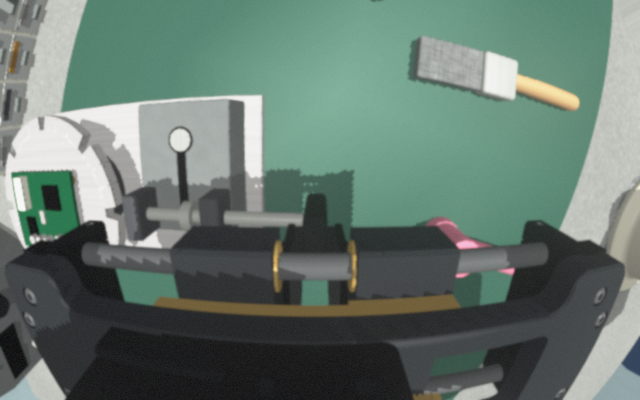

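The plunger is hard against its stop: collar at the rear bearing, tip out of the plate. I ease off the excess pull, check, and hand in.

Run:
```python
from h import *
g=np.array([.5383,.0946]); u=np.array([np.cos(.2984),np.sin(.2984)]); p0=np.array([0.53996335,0.09523607])
line_to([*(g-u*.026),.0905],v=.03); hold(.5); p=current_position(); f=current_contact_force()
print("travel",(p0-p[:2])@u,"pull",f[:2]@u,f,current_grip_width(),current_clock())
if (p0-p[:2])@u>.019: print(hand_in())
```

```text
travel 0.019853682262220767 pull 18.20632278597471 [ 18.46350057   1.90059854 -13.8182777 ] 0.012227199637580548 30.125
the job is handed in; nothing more can be done
None
```

View pics/z_t.png

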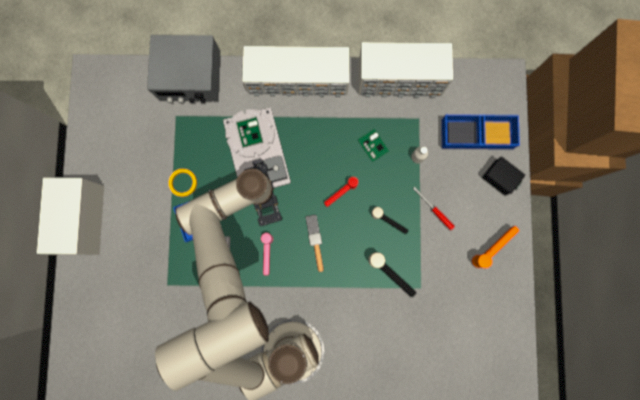

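The job is done and handed in at 30.1 s, with the gripper still holding the plunger fully back.

- **Mallet and peg:** I gripped the small white/black mallet by its head and pushed the lock peg down with its lower face in a slow press rather than a swung blow. At about 64 mm the force rose to about 23 N with no further motion, so the peg is at its stop, and the side picture shows it down. I then set the mallet back in its original spot, where it stands at top view (377,212).
- **Plunger:** I took the paddle and pulled it about 19.9 mm. There the pull rose to 21 N without further travel, so it is at its stop. I eased off to 18 N for the hold, and the pictures show the collar at the rear bearing.
- **Bystanders:** those visible in the last top view look unmoved. The arm hides the heat sink and part of the tray there.
- **Unexplained reading:** while holding, the sensor shows about 14 N of downward force on the tool, which I did not track down. It is well under the limits, and the plunger stayed put.

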